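Secure a tool case in its bay with the snap-hook hold-down bar

ROBOT

A 7-joint arm with a two-finger parallel gripper is mounted at the origin on the work surface. World frame = base frame: x ahead of the robot, y to its left, z up, the work surface at z = 0. Lengths are in m, angles in rad, forces in N, time in s.
With the tool pointing down it reaches from about 0.4 to 0.875 m from the base axis. Payload 6.5 kg.
Tool frame: the origin (TCP) lies at the very end of the fingers, on their centre line; the grasp point (between the pads) lies 19 mm behind it (grip_depth is the distance from the TCP to the grasp point, in m); z points along the fingers, x is the direction in which the jaws open and shut, and the axes are right-handed (so a half turn about z gives the same grasp; the last joint's range is limited). The gripper opens to 85 mm and grips with 20 to 120 N. Pads are 22 mm wide; open, the fingers measure 114 mm over their backs; the gripper's body (76 mm by 85 mm) begins 54 mm behind the grasp point. The pads swing forward as they close: fully open they stand 13 mm farther back than shut.
Start: joints at [1.096, 0.536, -0.004, 1.538, 0.003, 1.067, -0.071], TCP at [0.258, -0.596, 0.231] pointing down, gripper open.
Joint ranges: [-2.7, 2.7], [-0.37, 2.16], [-1.27, 1.26], [0.24, 2.4], [-1.31, 4.45], [0.19, 1.91], [-2.76, 2.76]. Speed limits (rad/s): [2.39, 2.39, 3.14, 3.14, 3.14, 3.14, 3.14].

INTERFACE

Orientations are given as a rotation vector (axis times angle).
In Python, from cell import read_state, grab_frame, close_job, spot_in, grip_depth gives the robot as it stands. The module is installed in compiled form; this text tells all that it offers.
- The arm moves only by the tool step_arm, never from a script. Its argument "commands" is a list of rows, each a list of 7 numbers: the turn, a rotation vector about the tool's x, y, z as a fraction of full scale, then the shift along the tool's x, y, z as a fraction of full scale, then the closure, from 0 (fully open) to 1 (shut). In form: [[wx, wy, wz, x, y, z, claw], ...]. A call has exactly 5 rows; each row shifts and turns the commanded pose from where the row before left it, along the tool's axes as they then stand; what a row does not reach is not made up. Full scale, the value 1, is 25 mm for a shift and 0.1 rad for a turn. A row lasts 1/12 s, in which the tool goes at most 41.7 mm and 7.16 degrees, less where a joint would pass 70% of its speed; a pose out of reach is approached as far as the arm can. A call with a number of a shift or a turn outside -1 to 1 is refused whole. A call with a gripper value outside its range is refused whole. The fingers move at their own pace and stop on an object; the grip force is fixed at half the most. Time passes only in rows, so rows that do not move let the fingers close, or fill a call up. It gives the time, the measured TCP pose, the force and the opening at its end, in the units of the state.
- read_state(): the state, without advancing time (a new reading comes with each control period).
- grab_frame(name): name is "scene" or "top"; returns a dict with "frame" (480x640x3 uint8, red, green, blue), "range_z" (480x640 float32, m along the optical axis (not along the pixel's ray), 0 where there is no reading), "fx", "fy", "cx", "cy" (pixels), "k1" (the pictures are not rectified: a ray, as slopes to the right and down, at radius r is drawn at 1 + k1 r^2 times it, then the intrinsics apply), "position" and "rotation" of the camera in the world. Camera axes: x right, y down, z forward; pixel columns grow to the right and rows downward; lengths in m; the calibration is good to about 2 mm. A picture is of the moment at which its call begins.
- close_job(): hands the job in, once; it reports no verdict.
Trained networks look in a picture, given as the dict that the camera call returned (one of the last four; its "shot" number tells which), for a name from the list of things; names that differ only in an ending like _2 or _b are one class to them, and where a whole thing is asked for, a point or a joint stands for the part that bears it (a point fixed in the world has none). Each returns a list of dicts, best first, with "p" (0 to 1); they miss things now and then, are a little off and sometimes report something else, mostly with a low value. They report only what shows in the picture. A call takes as long as a camera call. They do not tell look-alikes from the thing itself.
- spot_in(picture, target): "bbox" ([centre column, centre row, width, height] in pixels, round what is visible of it).
The state is a dict: "time": time; "joint_pos": joint angles; "qvel": joint speeds; "tau": joint torques, N m; "tool_pos": TCP position; "tcp_rot": TCP orientation; "wrist_force": force on the tool from outside, world axes, zero at the start; "torque": the same for the moment, N m; "finger_gap": finger opening in m.
Only numpy, scipy, OpenCV 4.12 (cv2) and the standard library are available. Lean on these libraries where they do the work, as an engineer would, in place of code of your own. Each camera call takes 0.05 s, during which the arm holds its last target. There are 200 camera calls.

TASK

Secure the tool case in its bay: push it fully home against the back stop, then swing the raised hold-down bar down and press its snap hook over the ring on the case's lid until the gate has snapped shut again under the ring. Leave the other things on the bench where they are.

Things in the scene. Friction and masses are not known exactly. Their poses are not given: they have to be found in the camera images.
- bay: Fixed bay: grey base 290 x 310 mm, 8 mm thick; aluminium rails along its x (tops 34 mm above the bench, inner faces at y = +-78 mm, from x = -160 to 90 mm); back stop (front face x = 81 mm, top 42 mm up). Origin on the bench, below the centre of the case when fully home; x points from the open front (nearest the robot) to the back stop, y to the bar's hinge post, z up.
- case_center (a point): Centre, 30 mm up, of the loose blue tool case with the ring: 160 (bay x) x 150 (y) x 60 mm high, 0.4 to 0.8 kg (takes up to 12 N to slide), on the 8 mm base between the rails (3 mm clear of each), 55 to 95 mm short of home at the start. Push its front face, 80 mm from the centre, facing the robot. Home: x = 0 in the bay frame, 1 mm off the stop.
- ring (a point): Middle of the top bar (crown) of the upright steel ring on the case's lid, above the case's centre: 7 mm round bar, ring 39 mm wide, its plane along the bay's x and z. The level crown runs along the bay's x, 106 mm above the underside of the case, 114 mm above the bench.
- bar_hinge (a point): Hinge axis of the hold-down bar, on the post: x = 0, y = 150, z = 108 mm in the bay's frame, axis along the bay's x. The steel bar reaches 188 mm from here towards the bay's -y; it is 12 mm wide and lies 22 to 34 mm above the axis when down; its snap hook hangs below it.
- bar (a joint): Angle of the hold-down bar, rad: 0 level (down over the case), grows as it rises; range -0.05 to 1.25, starts at 0.5 to 0.95. Stiff hinge (0.6 N m friction): stays where left. Coming down, the gate meets the ring at about 0.24, is pushed open to about 0.08 and has snapped shut by 0.05; press on to 0 or the stop at -0.05. Takes about 10 N on the pad.
- pad (a point): Centre of the top face of the round black rubber press pad (42 mm across) on the bar, straight above the hook: 150 mm from the hinge axis along the bar and 39 mm above it when level (147 mm above the bench). It moves on an arc about the hinge and its face tilts with the bar.
- hook_throat (a point): Point inside the snap hook, fixed to the bar: 150 mm from the hinge axis along the bar and 6 mm above it when level, 33 mm below the pad's face. The ring's crown is here when the case is home and the bar level. The hook is 8 mm thick (bay x), about 55 mm wide, closed below by the gate, 30 mm under this point.
- gate (a joint): Angle of the hook's gate, a sprung 34 mm pin that closes the hook's lower side, pivoted on the side towards the bar's hinge: 0 is shut, up to 1.15 rad when pushed up into the hook; its spring always drives it shut.
- plain_case: A loose case of the same size without a ring, to be left alone; origin at the centre of its underside.
- screw_jar: A small glass jar with a steel cap, 56 mm across, 75 mm high, beside the bay, to be left alone; origin at the centre of its underside.
- wrench: A wrench 170 mm long lying beside the bay, to be left alone; origin under its middle.
- battery: A black tool battery 75 x 115 x 60 mm, to be left alone; origin at the centre of its underside.
- screwdriver: A screwdriver 200 mm long lying on the bench, to be left alone; origin under its middle.
- disc: A flat steel grinding disc, 115 mm across, 6 mm thick, to be left alone; origin at the centre of its underside.
Things that resemble listed ones, but are neither listed nor needed, are in the scene too. Leave any pink or turquoise look-alike of the part that bears case_center alone.

How it is judged:
By the outcome, as a careful person would: the job done as asked, in the order asked, and still so for the second after the job is handed in, with the robot touching nothing.
It also fails if it takes over 48 s, if anything falls off the work surface, if the arm or the gripper's body presses on something with over 40 N, if the wrist force passes 120 N, or if a joint passes its speed limit or range.

## Working session

There is one attempt and no reset: what is moved stays moved. The work goes in short steps, Python scripts to look and compute and a tool call to move; the robot and the scene stay as the last step left them, time stands still between calls to the robot, and variables do not carry over. Pictures are saved under pics/ and viewed, about 8 in all and at most 12, crops included, and the job is handed in when it is done.

Besides the shell and the picture viewer there is one more tool, called as name(argument=value, ...), one argument or row to a line, values as JSON. step_arm: Moves the arm, as the interface text tells. Its arguments: {"type":"object","properties":{"commands":{"type":"array"}},"required":["commands"]}

```bash
mkdir -p pics
cat > h.py <<'E'
import numpy as np, cv2
from cell import *
from scipy.spatial.transform import Rotation as R
def rot(c):
    r=np.array(c["rotation"]); return r if r.shape==(3,3) else R.from_rotvec(r).as_matrix()
def cloud(c):
    v,u=np.mgrid[0:480,0:640]
    K=np.array([[c["fx"],0,c["cx"]],[0,c["fy"],c["cy"]],[0,0,1.]])
    p=cv2.undistortPoints(np.stack([u,v],-1).reshape(-1,1,2).astype(float),K,np.array([c["k1"],0,0,0,0.])).reshape(480,640,2)
    z=c["range_z"]; P=np.dstack([p*z[...,None],z])@rot(c).T+np.array(c["position"])
    P[z==0]=np.nan; return P
def save(c,n): cv2.imwrite("pics/"+n,c["frame"][...,::-1])
E
python3 - <<'E'
from h import *
for n in("scene","top"):
    c=grab_frame(n); save(c,n+"1.png"); P=cloud(c); np.savez("/tmp/"+n,P=P,f=c["frame"])
    print(n,c["position"],rot(c).round(2).tolist(),c["fx"],c["k1"])
    for t in("bay","case_center","ring","bar_hinge","bar","pad","hook_throat","gate","plain_case"):
        for d in spot_in(c,t)[:3]:
            b=d["bbox"];u,v=int(b[0]),int(b[1]);print(t,round(d["p"],2),np.round(b),P[v,u].round(3))
s=read_state();print(s)
E
```

```text
scene [ 1.19890385 -0.48103414  0.82247979] [[0.58, 0.49, -0.65], [0.81, -0.37, 0.45], [-0.02, -0.79, -0.62]] 454.9109054142626 -0.0739303253697002
bay 0.88 [368. 289. 167. 145.] [0.62  0.027 0.069]
case_center 0.86 [212. 265.  70.  58.] [ 0.315 -0.233  0.064]
case_center 0.81 [351. 286.  93.  71.] [0.587 0.002 0.068]
case_center 0.56 [356. 184.  57.  44.] [0.228 0.298 0.062]
ring 0.88 [354. 185.  58.  45.] [0.229 0.293 0.061]
ring 0.66 [210. 266.  74.  53.] [ 0.308 -0.236  0.06 ]
bar_hinge 0.91 [370. 290. 166. 141.] [0.626 0.025 0.068]
bar_hinge 0.46 [397. 236.  40.  32.] [ 0.449  0.277 -0.001]
bar 0.34 [351. 284.  89.  75.] [0.582 0.003 0.069]
pad 0.87 [397. 235.  40.  36.] [0.444 0.286 0.   ]
hook_throat 0.62 [398. 236.  46.  34.] [0.452 0.279 0.001]
plain_case 0.73 [458. 206.  75.  52.] [0.509 0.464 0.065]
top [0.36122915 0.01536521 1.2981331 ] [[-0.0, -1.0, 0.1], [-1.0, 0.01, 0.01], [-0.01, -0.1, -1.0]] 461.3296558460618 -0.05370087919947809
bay 0.59 [308. 204. 123. 113.] [0.566 0.067 0.066]
bay 0.49 [478. 243.  45.  27.] [ 0.458 -0.391  0.059]
case_center 0.77 [212. 342.  83.  
[... 749 characters left out ...]
e': 1.0, 'joint_pos': array([ 1.09582073,  0.53638727, -0.00434461,  1.53788613,  0.00258922,
        1.06729174, -0.07119688]), 'qvel': array([ 1.16997730e-03, -1.32932877e-03,  4.68149515e-04,  1.23090264e-03,
        1.27889146e-03,  2.91443553e-05, -1.29365987e-03]), 'tau': array([ 7.86242545e-04, -5.83335114e+01,  1.04838476e+00, -2.59440726e+01,
        1.25619068e-02,  1.50449498e-03,  3.06002370e-07]), 'tool_pos': array([ 0.25834063, -0.59646224,  0.23130409]), 'tcp_rot': array([ 2.62602442e+00, -1.72430780e+00,  8.70566318e-06]), 'wrist_force': array([-0.44147142,  0.30315638,  0.21252866]), 'torque': array([ 0.01421951,  0.01151607, -0.00573861]), 'finger_gap': 0.08534007288564523}
```

View both.

View pics/scene1.png

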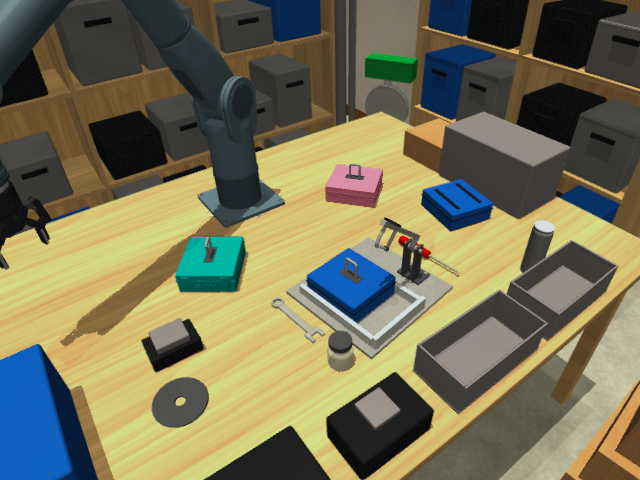

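Run:
```python
from h import *
f=cv2.imread("pics/top1.png"); cv2.imwrite("pics/topcrop.png",cv2.resize(f[130:280,220:420],None,fx=4,fy=4,interpolation=cv2.INTER_CUBIC))
```

```text
(no output)
```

View pics/topcrop.png

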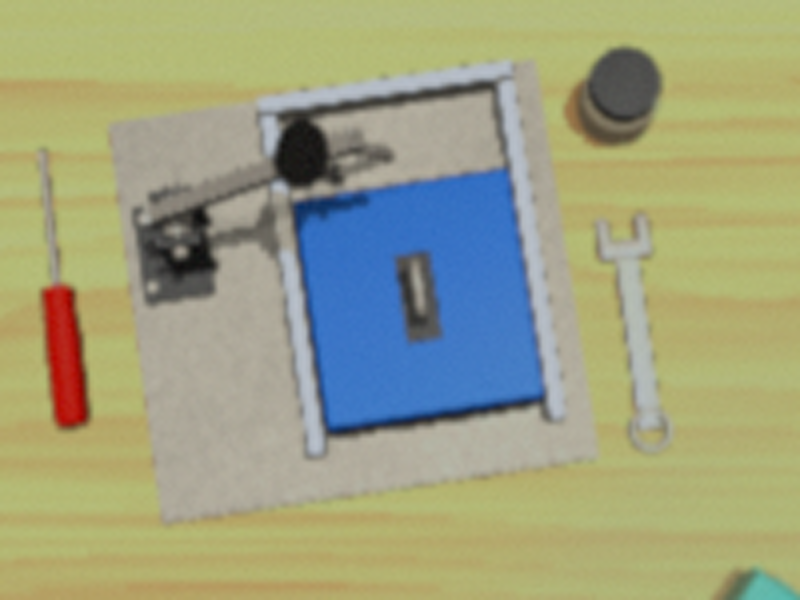

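The scene picture shows the blue ringed case in the bay at (351,286). The pink case at (355,185) and the turquoise one at (211,265) are look-alikes, and the plain blue case at (458,205) has handles but no ring. Only the first is blue, has a ring and sits between rails under a raised bar. The enlarged top crop confirms this: ring at (323,203), pad at (295,168), bar raised, and about 60 mm gap to the back stop.

Run:
```python
from h import *
def rect(m,P,n):
    q=P[m][:,:2]; r=cv2.minAreaRect(q.astype(np.float32)*1000); print(n,len(q),r,"z",np.nanmedian(P[m][:,2])); return r
for n in("top","scene"):
    d=np.load(f"/tmp/{n}.npz"); P,f=d["P"],d["f"].astype(int)
    near=(np.abs(P[...,0]-.6)<.22)&(np.abs(P[...,1]-.04)<.22)
    blue=near&(f[...,2]>f[...,0]+60)&(P[...,2]>.05)&(P[...,2]<.085); blue=cv2.erode(blue.astype(np.uint8),np.ones((2,2)))>0
    rect(blue,P,n+" case")
    rail=near&(f.min(-1)>150)&(P[...,2]>.027)&(P[...,2]<.05); rail&=(f.max(-1)-f.min(-1)<40)
    rect(rail,P,n+" rails"); np.save("/tmp/r_"+n,P[rail])
    hi=near&(P[...,2]>.1); Q=P[hi]; c=f[hi]
    print("ring?",np.nanmedian(Q[(Q[:,2]<.122)&(np.hypot(Q[:,0]-.56,Q[:,1]-.02)<.03)],0))
    pad=near&(P[...,2]>.12)&(f.max(-1)<45); Q=P[pad];print("pad",len(Q),np.median(Q,0),Q.min(0),Q.max(0))
    base=near&(P[...,2]>.004)&(P[...,2]<.013)&(f.max(-1)-f.min(-1)<40)&(f.min(-1)>100); rect(base,P,n+" base")
```

```text
top case 2781 ((561.2489013671875, 22.29364776611328), (156.95034790039062, 145.09461975097656), 8.32492733001709) z 0.0675560499448482
top rails 825 ((598.0890502929688, 28.76995849609375), (254.4309844970703, 179.88462829589844), 8.207928657531738) z 0.03489310905662446
ring? [0.56096482 0.02356923 0.11531738]
pad 148 [0.6216343  0.09057334 0.23551624] [0.60381328 0.07583871 0.15715761] [0.64093609 0.16164256 0.24799738]
top base 5246 ((585.7030029296875, 42.00567626953125), (293.74249267578125, 370.7168884277344), 8.159743309020996) z 0.007857902461847921
scene case 2649 ((565.6297607421875, 18.45220947265625), (157.743896484375, 149.44189453125), 8.916717529296875) z 0.06882574062033442
scene rails 745 ((594.6415405273438, 26.67864990234375), (255.0258026123047, 183.79751586914062), 8.351095199584961) z 0.03615957019688465
ring? [0.5639699  0.01902995 0.11456807]
pad 49 [0.63063447 0.07797187 0.24266093] [0.5958933  0.0676245  0.12045897] [0.64134135 0.18277595 0.2475072 ]
scene base 4138 ((581.7664794921875, 38.837615966796875), (292.30987548828125, 372.4914245605469), 8.330690383911133) z 0.008919096662604264
```

step_arm(
  commands=[
    [0, 0, 0.53, -0.5, -0.25, 0, 1],
    [0, 0, 0.53, -0.9, -0.45, 0, 1],
    [0, 0, 0.53, -0.9, -0.45, 0, 1],
    [0, 0, 0.53, -0.9, -0.45, 0, 1],
    [0, 0, 0.52, -0.9, -0.45, 0, 1],
  ],
)

```text
time: 1.42
tool_pos: [0.2776, -0.4827, 0.2313]
tcp_rot: [2.373, -2.059, 0.0]
wrist_force: [-0.7, -0.2, -1.0]
finger_gap: 0.0256
```

step_arm(
  commands=[
    [0, 0, 0, -0.95, -0.45, 0, 1],
    [0, 0, 0, -0.95, -0.45, 0, 1],
    [0, 0, 0, -0.95, -0.45, 0, 1],
    [0, 0, 0, -0.95, -0.45, 0, 1],
    [0, 0, 0, -0.95, -0.45, 0, 1],
  ],
)

```text
time: 1.83
tool_pos: [0.3167, -0.357, 0.2315]
tcp_rot: [2.376, -2.055, 0.001]
wrist_force: [0.2, -0.5, 0.6]
finger_gap: 0.0001
```

step_arm(
  commands=[
    [0, 0, 0, -0.95, -0.45, 0, 1],
    [0, 0, 0, -0.95, -0.45, 0, 1],
    [0, 0, 0, -0.95, -0.45, 0, 1],
    [0, 0, 0, -0.95, -0.45, 0, 1],
    [0, 0, 0, -0.95, -0.45, 0, 1],
  ],
)

```text
time: 2.25
tool_pos: [0.3552, -0.2314, 0.2315]
tcp_rot: [-2.376, 2.055, -0.001]
wrist_force: [0.6, 0.1, -0.4]
finger_gap: 0.0004
```

step_arm(
  commands=[
    [0, 0, 0, -0.95, -0.45, 0, 1],
    [0, 0, 0, -0.95, -0.45, 0, 1],
    [0, 0, 0, -0.95, -0.45, 0, 1],
    [0, 0, 0, -0.95, -0.45, 0, 1],
    [0, 0, 0, -0.5, -0.3, 0, 1],
  ],
)

```text
time: 2.67
tool_pos: [0.392, -0.1158, 0.2316]
tcp_rot: [-2.379, 2.051, -0.0]
wrist_force: [-0.4, -0.1, -0.1]
finger_gap: 0.0002
```

```bash
cat >> h.py <<'E'
O=np.array([.6285,.0324,0]); YAW=.1445
B=np.array([[np.cos(YAW),-np.sin(YAW),0],[np.sin(YAW),np.cos(YAW),0],[0,0,1]])
def st():
    s=read_state(); T=R.from_rotvec(s["tcp_rot"]).as_matrix()
    print("t",round(s["time"],2),"world",s["tool_pos"].round(4),"bay mm",((s["tool_pos"]-O)@B*1000).round(1),"F bay",(s["wrist_force"]@B).round(1),"gap",round(s["finger_gap"],4))
    print("tool axes in bay\n",(B.T@T).round(3)); return s,T
def go(bay,n):  # tool shift units per row, n rows
    s,T=st(); print("rows",((O+B@(np.array(bay)/1000)-s["tool_pos"])@T/.025/n).round(3))
E
python3 -c "
from h import *
go([-185,-2,230],5)"
```

```text
t 2.67 world [ 0.392  -0.1158  0.2316] bay mm [-255.4 -112.6  231.6] F bay [-0.4 -0.1 -0.1] gap 0.0002
tool axes in bay
 [[ 0.003 -1.     0.001]
 [-1.    -0.003  0.   ]
 [-0.    -0.001 -1.   ]]
rows [-0.883 -0.566  0.013]
```

step_arm(
  commands=[
    [0, 0, 0, -0.88, -0.57, 0, 1],
    [0, 0, 0, -0.88, -0.57, 0, 1],
    [0, 0, 0, -0.88, -0.57, 0, 1],
    [0, 0, 0, -0.88, -0.57, 0, 1],
    [0, 0, 0, -0.88, -0.57, 0, 1],
  ],
)

```text
time: 3.08
tool_pos: [0.4464, 0.0017, 0.2315]
tcp_rot: [-2.376, 2.055, -0.001]
wrist_force: [1.4, -0.5, 0.4]
finger_gap: 0.0001
```

step_arm(
  commands=[
    [0, 0, 0, 0, 0, 0.77, 1],
    [0, 0, 0, 0, 0, 0.77, 1],
    [0, 0, 0, 0, 0, 0.77, 1],
    [0, 0, 0, 0, 0, 0.77, 1],
    [0, 0, 0, 0, 0, 0.77, 1],
  ],
)

```text
time: 3.5
tool_pos: [0.4462, 0.0006, 0.1344]
tcp_rot: [-2.376, 2.055, -0.001]
wrist_force: [-0.2, 0.2, 0.6]
finger_gap: 0.0
```

```bash
python3 -c "
from h import *
go([-185,-2,42],5)
c=grab_frame('scene'); cv2.imwrite('pics/s2.png',cv2.resize(c['frame'][140:380,220:540,::-1],None,fx=2.5,fy=2.5))"
```

```text
t 3.5 world [0.4462 0.0006 0.1344] bay mm [-185.    -5.2  134.4] F bay [-0.2  0.2  0.6] gap 0.0
tool axes in bay
 [[ 0.    -1.     0.001]
 [-1.    -0.    -0.   ]
 [ 0.    -0.001 -1.   ]]
rows [-0.026  0.     0.739]
```

View pics/s2.png

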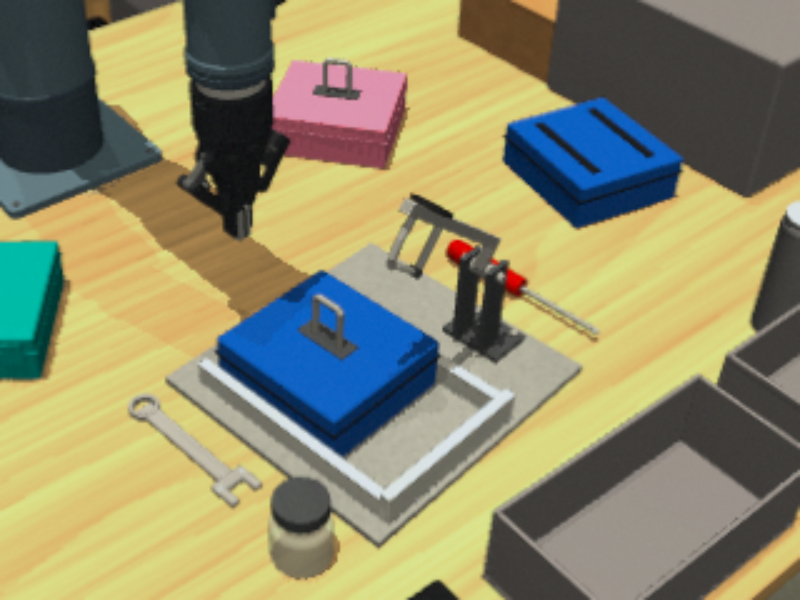

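The gripper hangs in front of the blue case (finger tip at 235,230 in the crop), the bar is clear, and the push lane is free.

step_arm(
  commands=[
    [0, 0, 0, -0.03, 0, 0.74, 1],
    [0, 0, 0, -0.03, 0, 0.74, 1],
    [0, 0, 0, -0.03, 0, 0.74, 1],
    [0, 0, 0, -0.03, 0, 0.74, 1],
    [0, 0, 0, -0.03, 0, 0.74, 1],
  ],
)

```text
time: 3.97
tool_pos: [0.4461, 0.0042, 0.0424]
tcp_rot: [-2.376, 2.055, -0.001]
wrist_force: [-0.3, 0.7, -0.0]
finger_gap: -0.0004
```

step_arm(
  commands=[
    [0, 0, 0, 0, -0.3, 0, 1],
    [0, 0, 0, 0, -0.3, 0, 1],
    [0, 0, 0, 0, -0.3, 0, 1],
    [0, 0, 0, 0, -0.3, 0, 1],
    [0, 0, 0, 0, -0.3, 0, 1],
  ],
)

```text
time: 4.38
tool_pos: [0.4815, 0.0091, 0.0433]
tcp_rot: [2.373, -2.053, -0.003]
wrist_force: [-8.6, -1.4, 6.9]
finger_gap: -0.0002
```

step_arm(
  commands=[
    [0, 0, 0, 0, -0.25, 0, 1],
    [0, 0, 0, 0, -0.25, 0, 1],
    [0, 0, 0, 0, -0.25, 0, 1],
    [0, 0, 0, 0, -0.25, 0, 1],
    [0, 0, 0, 0, -0.25, 0, 1],
  ],
)

```text
time: 4.8
tool_pos: [0.5123, 0.0136, 0.0432]
tcp_rot: [2.373, -2.054, -0.003]
wrist_force: [-6.2, -0.7, 3.0]
finger_gap: -0.0002
```

```bash
python3 -c "
from h import *
st()"
```

```text
t 4.8 world [0.5123 0.0136 0.0432] bay mm [-117.7   -1.8   43.2] F bay [-6.2  0.2  3. ] gap -0.0002
tool axes in bay
 [[-0.    -1.    -0.004]
 [-1.     0.    -0.001]
 [ 0.001  0.004 -1.   ]]
```

step_arm(
  commands=[
    [0, 0, 0, 0, -0.2, 0, 1],
    [0, 0, 0, 0, -0.2, 0, 1],
    [0, 0, 0, 0, -0.2, 0, 1],
    [0, 0, 0, 0, -0.16, 0, 1],
    [0, 0, 0, 0, -0.12, 0, 1],
  ],
)

```text
time: 5.22
tool_pos: [0.5348, 0.017, 0.043]
tcp_rot: [2.375, -2.054, -0.002]
wrist_force: [-5.6, -0.2, 3.4]
finger_gap: -0.0001
```

step_arm(
  commands=[
    [0, 0, 0, 0, -0.08, 0, 1],
    [0, 0, 0, 0, -0.06, 0, 1],
    [0, 0, 0, 0, -0.06, 0, 1],
    [0, 0, 0, 0, -0.04, 0, 1],
    [0, 0, 0, 0, -0.04, 0, 1],
  ],
)

```text
time: 5.63
tool_pos: [0.5407, 0.0179, 0.043]
tcp_rot: [2.374, -2.053, -0.003]
wrist_force: [-10.3, -2.2, 7.7]
finger_gap: -0.0
```

step_arm(
  commands=[
    [0, 0, 0, 0, -0.06, 0, 1],
    [0, 0, 0, 0, -0.06, 0, 1],
    [0, 0, 0, 0, -0.04, 0, 1],
    [0, 0, 0, 0, -0.04, 0, 1],
    [0, 0, 0, 0, 0, 0, 1],
  ],
)

```text
time: 6.05
tool_pos: [0.5406, 0.0179, 0.0422]
tcp_rot: [2.368, -2.048, -0.013]
wrist_force: [-19.4, -1.3, 15.8]
finger_gap: 0.0003
```

step_arm(
  commands=[
    [0, 0, 0, 0, 0.1, 0, 1],
    [0, 0, 0, 0, 0.4, 0, 1],
    [0, 0, 0, 0, 0.8, -0.3, 1],
    [0, 0, 0, 0, 0.8, -0.9, 1],
    [0, 0, 0, 0, 0.5, -1, 1],
  ],
)

```text
time: 6.47
tool_pos: [0.4813, 0.0095, 0.0978]
tcp_rot: [2.375, -2.054, -0.002]
wrist_force: [0.2, 0.1, 0.7]
finger_gap: -0.0001
```

step_arm(
  commands=[
    [0, 0, 0, 0, 0.5, -1, 1],
    [0, 0, 0, 0, 0, -1, 1],
    [0, 0, 0, 0, 0, -1, 1],
    [0, 0, 0, 0, 0, -1, 1],
    [0, 0, 0, 0, 0, -1, 1],
  ],
)

```text
time: 6.88
tool_pos: [0.4717, 0.0081, 0.2252]
tcp_rot: [-2.375, 2.053, -0.004]
wrist_force: [-0.1, -0.1, -0.2]
finger_gap: -0.0
```

step_arm(
  commands=[
    [0, 0, 0, 0, 0, -1, 1],
    [0, 0, 0, 0, 0, -1, 1],
    [0, 0, 0, 0, 0, -1, 1],
    [0, 0, 0, 0, 0, -1, 1],
    [0, 0, 0, 0, 0, 0, 1],
  ],
)

```text
time: 7.3
tool_pos: [0.4741, 0.0085, 0.3287]
tcp_rot: [-2.371, 2.05, -0.013]
wrist_force: [1.4, 0.2, 0.6]
finger_gap: 0.0002
```

Run:
```python
from h import *
st()
for n in("top","scene"):
    c=grab_frame(n); P=cloud(c); f=c["frame"].astype(int); Q=(P-O)@B*1000
    if n=="scene": cv2.imwrite('pics/s3.png',cv2.resize(c['frame'][140:380,220:540,::-1],None,fx=2.5,fy=2.5))
    m=(abs(Q[...,0])<150)&(abs(Q[...,1])<100)&(f[...,2]>f[...,0]+60)&(abs(Q[...,2]-68)<10)
    q=Q[m]; print(n,"case pct",np.percentile(q,[.5,99.5],axis=0).round(1).tolist())
    m=(abs(Q[...,0])<30)&(abs(Q[...,1])<30)&(abs(Q[...,2]-113)<8); print("ring",np.median(Q[m],0).round(1))
    m=(abs(Q[...,0])<30)&(Q[...,1]>15)&(Q[...,1]<140)&(Q[...,2]>200)&(Q[...,2]<265)&(f.max(-1)<50); q=Q[m]; print("pad",len(q),q.mean(0).round(1),np.percentile(q,[2,98],axis=0).round(1).tolist())
    m=(abs(Q[...,0])<15)&(Q[...,1]>15)&(Q[...,1]<145)&(Q[...,2]>140)&(Q[...,2]<265)&(f.max(-1)>60);q=Q[m];print("bar fit",len(q),np.arctan(-np.polyfit(q[:,1],q[:,2],1)[0]))
```

```text
t 7.3 world [0.4741 0.0085 0.3287] bay mm [-156.3   -1.4  328.7] F bay [ 1.4 -0.   0.6] gap 0.0002
tool axes in bay
 [[ 0.    -1.     0.011]
 [-1.    -0.    -0.001]
 [ 0.001 -0.011 -1.   ]]
top case pct [[-62.7, -72.5, 61.3], [82.8, 74.2, 74.1]]
ring [ 17.4   0.  113.3]
pad 133 [  2.7  59.4 234.7] [[-12.4, 45.8, 223.7], [18.1, 72.8, 246.8]]
bar fit 260 0.5361043001072161
scene case pct [[-76.3, -78.0, 58.5], [81.8, 70.5, 72.3]]
ring [  2.9  -3.7 115.5]
pad 41 [  8.9  46.3 242.6] [[-8.4, 38.7, 233.6], [20.4, 56.2, 248.1]]
bar fit 342 0.5220676734883596
```

View pics/s3.png

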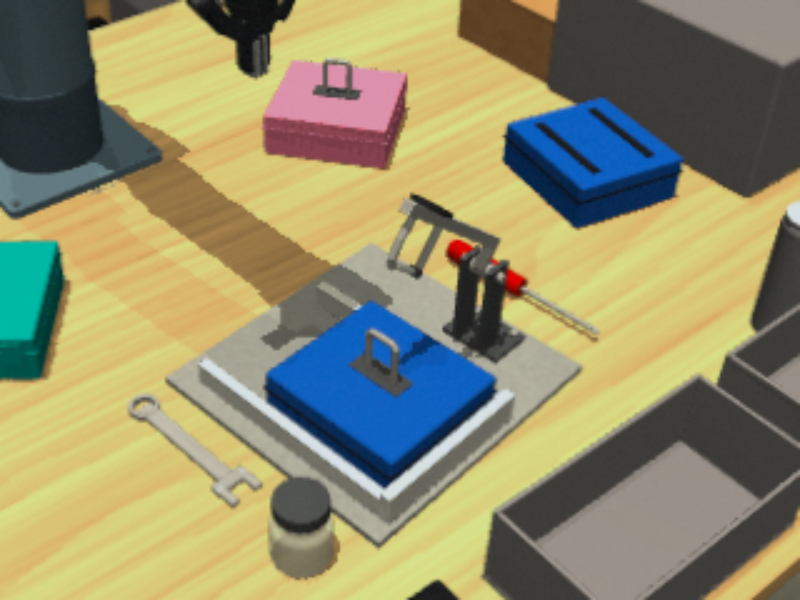

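The picture shows the case home against the stop, with the ring at (381,346) upright under the hook. The bar is still raised, with the pad at (430,207).

step_arm(
  commands=[
    [0, 0.3, 0, -0.2, -0.4, 0, 1],
    [0, 0.4, 0, -0.35, -0.7, 0, 1],
    [0, 0.4, 0, -0.35, -0.7, 0, 1],
    [0, 0.4, 0, -0.35, -0.7, 0, 1],
    [0, 0.4, 0, -0.35, -0.7, 0, 1],
  ],
)

```text
time: 7.82
tool_pos: [0.5444, 0.0594, 0.3186]
tcp_rot: [2.275, -1.968, 0.219]
wrist_force: [0.8, 0.1, -0.4]
finger_gap: 0.0
```

step_arm(
  commands=[
    [0, 0.4, 0, -0.35, -0.7, 0, 1],
    [0, 0.4, 0, -0.35, -0.7, 0, 1],
    [0, 0.4, 0, -0.35, -0.7, 0, 1],
    [0, 0.4, 0, -0.35, -0.7, 0, 1],
    [0, 0.4, 0, -0.35, -0.3, 0, 1],
  ],
)

```text
time: 8.23
tool_pos: [0.6158, 0.1124, 0.3062]
tcp_rot: [2.159, -1.867, 0.428]
wrist_force: [-0.1, 0.1, -0.5]
finger_gap: -0.0002
```

```bash
python3 -c "
from h import *
go([1,83,270],5)"
```

```text
t 8.23 world [0.6158 0.1124 0.3062] bay mm [ -1.   80.9 306.2] F bay [-0.1  0.1 -0.5] gap -0.0002
tool axes in bay
 [[ 0.001 -1.    -0.   ]
 [-0.924 -0.    -0.382]
 [ 0.382  0.    -0.924]]
rows [-0.126 -0.016  0.261]
```

step_arm(
  commands=[
    [0, 0, 0, -0.13, -0.02, 0.26, 1],
    [0, 0, 0, -0.13, -0.02, 0.26, 1],
    [0, 0, 0, -0.13, -0.02, 0.26, 1],
    [0, 0, 0, -0.13, -0.02, 0.26, 1],
    [0, 0, 0, -0.13, -0.02, 0.26, 1],
  ],
)

```text
time: 8.65
tool_pos: [0.6164, 0.1132, 0.2709]
tcp_rot: [2.158, -1.87, 0.426]
wrist_force: [0.7, 0.3, -0.7]
finger_gap: -0.0001
```

step_arm(
  commands=[
    [0, 0, 0, 0.07, 0, 0.3, 1],
    [0, 0, 0, 0.07, 0, 0.3, 1],
    [0, 0, 0, 0.07, 0, 0.3, 1],
    [0, 0, 0, 0.06, 0, 0.2, 1],
    [0, 0, 0, 0.06, 0, 0.2, 1],
  ],
)

```text
time: 9.07
tool_pos: [0.6195, 0.094, 0.2442]
tcp_rot: [2.159, -1.868, 0.427]
wrist_force: [-0.2, 0.6, 0.5]
finger_gap: -0.0003
```

Run:
```python
from h import *
go([1,58,233],5)
c=grab_frame('scene'); cv2.imwrite('pics/s4.png',cv2.resize(c['frame'][160:310,300:500,::-1],None,fx=4,fy=4))
```

```text
t 9.07 world [0.6195 0.094  0.2442] bay mm [-1.000e-01  6.230e+01  2.442e+02] F bay [-0.1  0.6  0.5] gap -0.0003
tool axes in bay
 [[-0.    -1.    -0.   ]
 [-0.925  0.    -0.38 ]
 [ 0.38   0.    -0.925]]
rows [-0.002 -0.009  0.096]
```

View pics/s4.png

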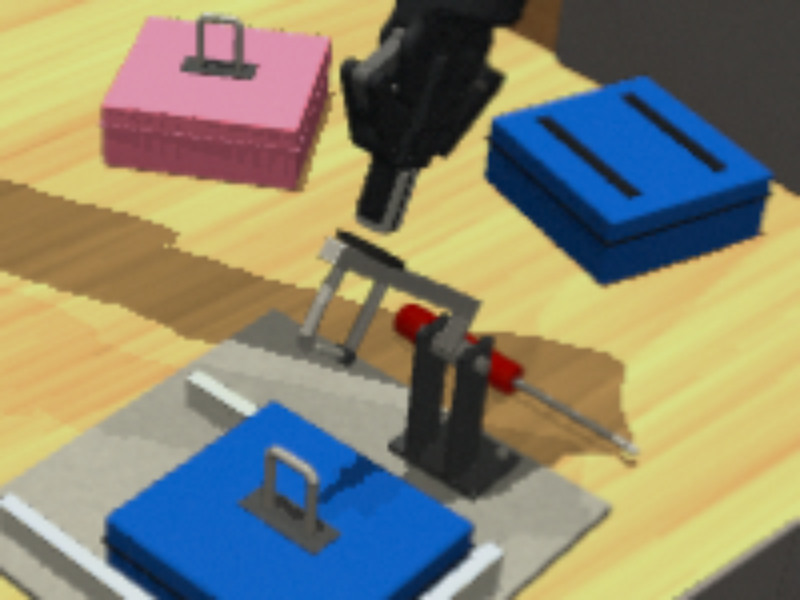

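The tip at (378,225) is just above the pad at (370,250). The pad, case and arm line up, so next I'll follow the arc.

```bash
cat >> h.py <<'E'
def arc(th0,th1,n,al1,off=0):
    s,T=st(); Tb=B.T@T; al=np.arctan2(-Tb[1,2],-Tb[2,2]); p=((s["tool_pos"]-O)@B*1000)
    als=np.linspace(al,al1,n+1)
    for i,th in enumerate(np.linspace(th0,th1,n+1)[1:]):
        a=th+np.arctan2(39,150); nn=np.array([0,np.sin(th),np.cos(th)])
        t=np.array([0,150-154.99*np.cos(a),108+154.99*np.sin(a)])+nn*(14.5*np.sin(max(th-als[i+1],0))-off)
        c,sn=np.cos(als[i]),np.sin(als[i]); X=np.array([0,-c,sn]);Z=np.array([0,-sn,-c])
        d=t-p; p=t; print([0,round((als[i+1]-als[i])/.1,2),0,round(X@d/25,2),0,round(Z@d/25,2),1],"th",round(th,3))
E
python3 -c "
from h import *
arc(.68,.2,15,.14)"
```

```text
t 9.12 world [0.6192 0.0932 0.2435] bay mm [ -0.4  61.5 243.5] F bay [-0.1 -0.5 -0.7] gap 0.0001
tool axes in bay
 [[-0.001 -1.    -0.001]
 [-0.925  0.001 -0.381]
 [ 0.381  0.001 -0.925]]
[0, np.float64(-0.17), 0, np.float64(0.03), 0, np.float64(0.48), 1] th 0.648
[0, np.float64(-0.17), 0, np.float64(0.1), 0, np.float64(0.18), 1] th 0.616
[0, np.float64(-0.17), 0, np.float64(0.1), 0, np.float64(0.18), 1] th 0.584
[0, np.float64(-0.17), 0, np.float64(0.1), 0, np.float64(0.18), 1] th 0.552
[0, np.float64(-0.17), 0, np.float64(0.09), 0, np.float64(0.18), 1] th 0.52
[0, np.float64(-0.17), 0, np.float64(0.09), 0, np.float64(0.19), 1] th 0.488
[0, np.float64(-0.17), 0, np.float64(0.09), 0, np.float64(0.19), 1] th 0.456
[0, np.float64(-0.17), 0, np.float64(0.09), 0, np.float64(0.19), 1] th 0.424
[0, np.float64(-0.17), 0, np.float64(0.08), 0, np.float64(0.19), 1] th 0.392
[0, np.float64(-0.17), 0, np.float64(0.08), 0, np.float64(0.19), 1] th 0.36
[0, np.float64(-0.17), 0, np.float64(0.08), 0, np.float64(0.19), 1] th 0.328
[0, np.float64(-0.17), 0, np.float64(0.07), 0, np.float64(0.19), 1] th 0.296
[0, np.float64(-0.17), 0, np.float64(0.07), 0, np.float64(0.2), 1] th 0.264
[0, np.float64(-0.17), 0, np.float64(0.07), 0, np.float64(0.2), 1] th 0.232
[0, np.float64(-0.17), 0, np.float64(0.06), 0, np.float64(0.2), 1] th 0.2
```

step_arm(
  commands=[
    [0, -0.17, 0, 0.03, 0, 0.24, 1],
    [0, 0, 0, 0, 0, 0.24, 1],
    [0, -0.17, 0, 0.1, 0, 0.18, 1],
    [0, -0.17, 0, 0.1, 0, 0.18, 1],
    [0, -0.17, 0, 0.1, 0, 0.18, 1],
  ],
)

```text
time: 9.53
tool_pos: [0.622, 0.0785, 0.2235]
tcp_rot: [2.203, -1.905, 0.355]
wrist_force: [0.2, 2.1, 1.4]
finger_gap: -0.0
```

step_arm(
  commands=[
    [0, -0.17, 0, 0.09, 0, 0.18, 1],
    [0, -0.17, 0, 0.09, 0, 0.19, 1],
    [0, -0.17, 0, 0.09, 0, 0.19, 1],
    [0, -0.17, 0, 0.09, 0, 0.19, 1],
    [0, -0.17, 0, 0.08, 0, 0.19, 1],
  ],
)

```text
time: 9.95
tool_pos: [0.6245, 0.0606, 0.204]
tcp_rot: [2.251, -1.947, 0.266]
wrist_force: [0.9, 1.0, 1.9]
finger_gap: 0.0002
```

Run:
```python
from h import *
arc(.392,.2,5,.14)
c=grab_frame('scene'); cv2.imwrite('pics/s5.png',cv2.resize(c['frame'][190:310,310:470,::-1],None,fx=5,fy=5))
```

```text
t 9.95 world [0.6245 0.0606 0.204 ] bay mm [1.00e-01 2.85e+01 2.04e+02] F bay [1.1 0.9 1.9] gap 0.0002
tool axes in bay
 [[ 0.    -1.     0.   ]
 [-0.972 -0.    -0.233]
 [ 0.233 -0.    -0.972]]
[0, np.float64(-0.19), 0, np.float64(0.14), 0, np.float64(0.26), 1] th 0.354
[0, np.float64(-0.19), 0, np.float64(0.09), 0, np.float64(0.23), 1] th 0.315
[0, np.float64(-0.19), 0, np.float64(0.09), 0, np.float64(0.23), 1] th 0.277
[0, np.float64(-0.19), 0, np.float64(0.08), 0, np.float64(0.24), 1] th 0.238
[0, np.float64(-0.19), 0, np.float64(0.08), 0, np.float64(0.24), 1] th 0.2
```

View pics/s5.png

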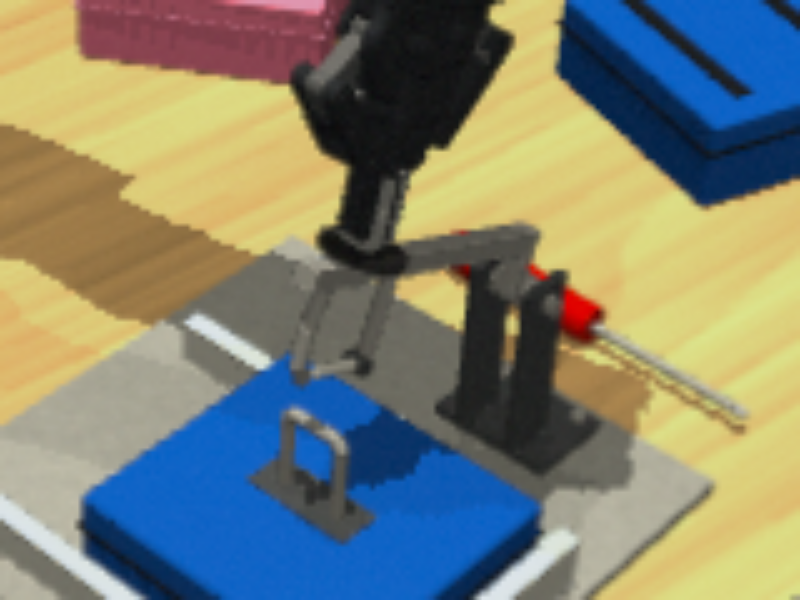

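The finger sits centred on the pad (365,245) and the bar is coming down with the gate still shut. Continuing.

step_arm(
  commands=[
    [0, -0.19, 0, 0.14, 0, 0.26, 1],
    [0, -0.19, 0, 0.09, 0, 0.23, 1],
    [0, -0.19, 0, 0.09, 0, 0.23, 1],
    [0, -0.19, 0, 0.08, 0, 0.24, 1],
    [0, -0.19, 0, 0.08, 0, 0.24, 1],
  ],
)

```text
time: 10.42
tool_pos: [0.6269, 0.0435, 0.1769]
tcp_rot: [2.304, -1.992, 0.161]
wrist_force: [-1.1, 1.8, 4.9]
finger_gap: 0.0004
```

```bash
python3 -c "
from h import *
arc(.2,-.04,10,0)"
```

```text
t 10.42 world [0.6269 0.0435 0.1769] bay mm [ -0.   11.2 176.9] F bay [-0.9  1.9  4.9] gap 0.0004
tool axes in bay
 [[ 0.    -1.    -0.   ]
 [-0.99  -0.    -0.139]
 [ 0.139  0.    -0.99 ]]
[0, np.float64(-0.14), 0, np.float64(0.06), 0, np.float64(0.15), 1] th 0.176
[0, np.float64(-0.14), 0, np.float64(0.04), 0, np.float64(0.15), 1] th 0.152
[0, np.float64(-0.14), 0, np.float64(0.04), 0, np.float64(0.15), 1] th 0.128
[0, np.float64(-0.14), 0, np.float64(0.04), 0, np.float64(0.15), 1] th 0.104
[0, np.float64(-0.14), 0, np.float64(0.04), 0, np.float64(0.15), 1] th 0.08
[0, np.float64(-0.14), 0, np.float64(0.04), 0, np.float64(0.15), 1] th 0.056
[0, np.float64(-0.14), 0, np.float64(0.04), 0, np.float64(0.14), 1] th 0.032
[0, np.float64(-0.14), 0, np.float64(0.03), 0, np.float64(0.14), 1] th 0.008
[0, np.float64(-0.14), 0, np.float64(0.03), 0, np.float64(0.15), 1] th -0.016
[0, np.float64(-0.14), 0, np.float64(0.03), 0, np.float64(0.15), 1] th -0.04
```

step_arm(
  commands=[
    [0, -0.14, 0, 0.06, 0, 0.15, 1],
    [0, -0.14, 0, 0.04, 0, 0.15, 1],
    [0, -0.14, 0, 0.04, 0, 0.15, 1],
    [0, -0.14, 0, 0.04, 0, 0.15, 1],
    [0, -0.14, 0, 0.04, 0, 0.15, 1],
  ],
)

```text
time: 10.83
tool_pos: [0.6279, 0.0362, 0.1594]
tcp_rot: [2.341, -2.024, 0.083]
wrist_force: [-2.7, 1.6, 5.1]
finger_gap: 0.0001
```

step_arm(
  commands=[
    [0, -0.14, 0, 0.04, 0, 0.15, 1],
    [0, -0.14, 0, 0.04, 0, 0.14, 1],
    [0, -0.14, 0, 0.03, 0, 0.14, 1],
    [0, -0.14, 0, 0.03, 0, 0.15, 1],
    [0, -0.14, 0, 0.03, 0, 0.15, 1],
  ],
)

```text
time: 11.25
tool_pos: [0.6287, 0.0306, 0.1407]
tcp_rot: [2.375, -2.055, 0.001]
wrist_force: [-0.3, 0.3, 1.7]
finger_gap: 0.0003
```

Run:
```python
from h import *
st()
c=grab_frame('scene'); cv2.imwrite('pics/s6.png',cv2.resize(c['frame'][190:310,310:470,::-1],None,fx=5,fy=5))
```

```text
t 11.25 world [0.6287 0.0306 0.1407] bay mm [-1.000e-01 -1.800e+00  1.407e+02] F bay [-0.2  0.4  1.7] gap 0.0003
tool axes in bay
 [[-0.    -1.    -0.   ]
 [-1.     0.    -0.001]
 [ 0.001  0.    -1.   ]]
```

View pics/s6.png

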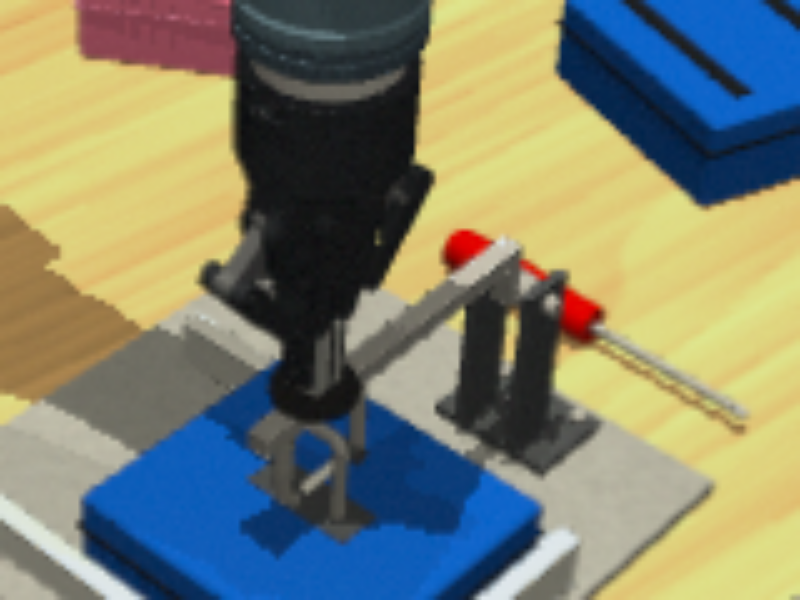

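The bar is down at about -0.04 (pad at z = 141 mm). The ring sits inside the hook, and the gate pin (330,470) shows as a straight line across under the crown. I'll retreat and verify.

step_arm(
  commands=[
    [0, 0, 0, 0, 0, -0.3, 1],
    [0, 0, 0, 0, 0, -0.8, 1],
    [0, 0, 0, 0, 0, -1, 1],
    [0, 0, 0, 0, 0, -1, 1],
    [0, 0, 0, 0, 0, -1, 1],
  ],
)

```text
time: 11.72
tool_pos: [0.6284, 0.0315, 0.2453]
tcp_rot: [2.375, -2.053, 0.002]
wrist_force: [0.7, 0.9, -0.5]
finger_gap: 0.0003
```

step_arm(
  commands=[
    [0, 0, 0, 0, 0.8, -1, 1],
    [0, 0, 0, 0, 1, -0.5, 1],
    [0, 0, 0, 0, 1, 0, 1],
    [0, 0, 0, 0, 1, 0, 1],
    [0, 0, 0, 0, 1, 0, 1],
  ],
)

```text
time: 12.13
tool_pos: [0.5087, 0.0141, 0.282]
tcp_rot: [2.376, -2.054, 0.004]
wrist_force: [0.1, -0.9, 0.9]
finger_gap: -0.0002
```

step_arm(
  commands=[
    [0, 0, 0, 0, 0.8, 0, 1],
    [0, 0, 0, 0, 0, 0, 1],
    [0, 0, 0, 0, 0, 0, 1],
    [0, 0, 0, 0, 0, 0, 1],
    [0, 0, 0, 0, 0, 0, 1],
  ],
)

```text
time: 12.55
tool_pos: [0.491, 0.0115, 0.2816]
tcp_rot: [2.376, -2.054, 0.003]
wrist_force: [-0.3, -0.1, -0.3]
finger_gap: -0.0001
```

Run:
```python
from h import *
st()
for n in("top","scene"):
    c=grab_frame(n); P=cloud(c); f=c["frame"].astype(int); Q=(P-O)@B*1000
    if n=="scene": cv2.imwrite('pics/s7.png',cv2.resize(c['frame'][190:310,310:470,::-1],None,fx=5,fy=5,interpolation=cv2.INTER_CUBIC))
    m=(abs(Q[...,0])<30)&(abs(Q[...,1])<40)&(abs(Q[...,2]-145)<15)&(f.max(-1)<60);print("pad",m.sum(),np.median(Q[m],0).round(1))
    m=(abs(Q[...,0])<20)&(Q[...,1]>30)&(Q[...,1]<130)&(Q[...,2]>120)&(Q[...,2]<165);q=Q[m];print("bar angle",-np.polyfit(q[:,1],q[:,2],1)[0])
    m=(abs(Q[...,0])<150)&(abs(Q[...,1])<100)&(f[...,2]>f[...,0]+60)&(abs(Q[...,2]-68)<10);print("case",np.percentile(Q[m],[.5,99.5],axis=0).round(1).tolist())
```

```text
t 12.55 world [0.491  0.0115 0.2816] bay mm [-139.    -0.9  281.6] F bay [-0.4 -0.1 -0.3] gap -0.0001
tool axes in bay
 [[ 0.001 -1.     0.001]
 [-1.    -0.001 -0.002]
 [ 0.002 -0.001 -1.   ]]
pad 0 [nan nan nan]
bar angle -0.04113481784996009
case [[-72.2, -71.9, 62.2], [81.9, 74.6, 73.8]]
pad 191 [  1.   -4.2 140.4]
bar angle -0.05204999748201009
case [[-76.8, -78.1, 58.6], [81.7, 70.3, 72.4]]
  return _methods._mean(a, axis=axis, dtype=dtype,
  ret = um.true_divide(
```

View pics/s7.png

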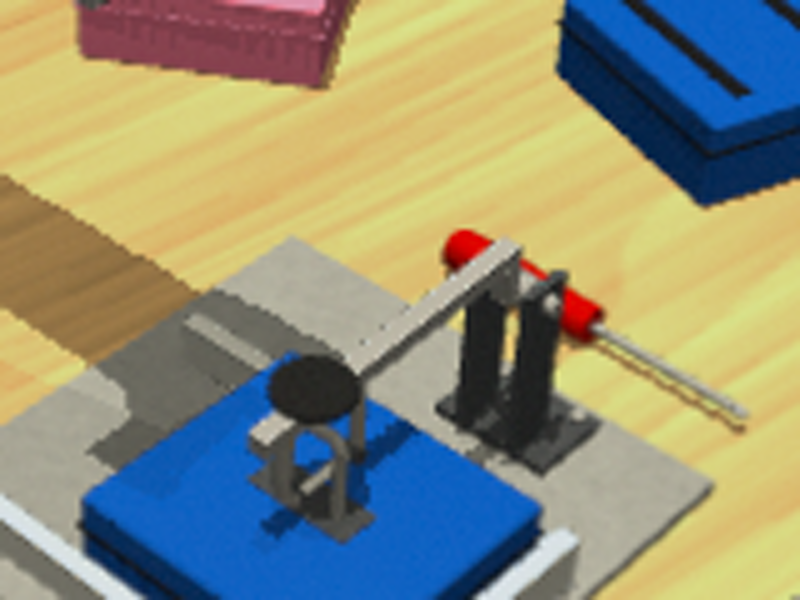

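The bar lies down at about -0.045 rad with the arm clear. The gate pin (320,475) passes straight through the ring below its crown, and the case is still home. I'm handing in the job.

```bash
python3 -c "
from cell import *
print(close_job())"
```

```text
the job is handed in; nothing more can be done
None
```

The tool case is home in its bay and the hold-down bar is latched over its ring. I handed the job in at about 12.6 s on the robot's clock, inside the 48 s limit.

- **Push:** I pushed the blue ringed case about 66 mm with closed fingers until it stopped moving against the back stop. The reading there was about 19 N along the push and 16 N upward.
- **Press:** I pressed the pad down along its arc with the closed fingers until the hook went over the ring. The wrist force readings stayed at or below about 6 N while the bar came down.
- **Case and bar:** With the arm clear, the images put the case's back edge at x = 82 mm in the bay, right at the stop. The bar reads -0.04 to -0.05 rad, and the pad is 140 mm above the bench, down from about 233 mm.
- **Gate:** It looks shut in the last picture, a straight pin through the ring below the crown. I judged that by eye because the gate angle could not be read directly.
- **Other things:** I did not touch anything else on the bench. The things in view in the later pictures had not moved.

One check failed: the top camera found no pad pixels in the final frame, so the pad height comes from the scene camera only. Both cameras agreed on the bar angle and the case position.

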